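# Free a cast glass panel: clear the seam, hold the ejector

## Robot

A 6-joint arm with a two-finger parallel gripper is mounted at the origin on the work surface. World frame = base frame: x ahead of the robot, y to its left, z up, the work surface at z = 0. Lengths are in m, angles in rad, forces in N, time in s.
With the tool pointing down it reaches from about 0.25 to 0.775 m from the base axis. Payload 4 kg.
Tool frame: the origin (TCP) lies at the very end of the fingers, on their centre line; the grasp point (between the pads) lies 19 mm behind it; x points along the fingers, y is the direction in which the jaws open and shut, and the axes are right-handed (so a half turn about x gives the same grasp; the last joint's range is limited). The gripper opens to 94 mm and grips with 3 to 60 N. Pads are 16 mm wide; open, the fingers measure 119 mm over their backs; the gripper's body (75 mm by 177 mm) begins 78 mm behind the grasp point.
Start: joints at [-1.364, 0.087, 1.371, -0, 1.684, -0.103], TCP at [0.168, -0.524, 0.206] pointing down, gripper open.
Joint ranges: [-3.1, 3.1], [-0.76, 2.03], [0.27, 2.55], [-1.08, 4.22], [0.17, 2.65], [-2.57, 2.57]. Speed limits (rad/s): [2.79, 2.79, 3.14, 3.14, 3.14, 3.14].

## Interface

Orientations are given as [roll, pitch, yaw] about the fixed x, y, z axes, in that order (R = Rz(yaw) Ry(pitch) Rx(roll)).
In Python, from bench import robot gives the robot as it stands.
- The arm moves only by the tool carry_out, never from a script. Its argument "targets" is a list of rows, each a list of 5 numbers: the closure, from 0 (fully open) to 1 (shut), then the shift along the tool's x, y, z in cm, then the turn about the tool's x in degrees. In form: [[fingers, tx, ty, tz, turn], ...]. A call has 1 to 20 rows; each row shifts and turns the commanded pose from where the row before left it, along the tool's axes as they then stand; what a row does not reach is not made up. A row lasts 1/10 s, in which the tool goes at most 50 mm and 8.59 degrees, less where a joint would pass 70% of its speed; a pose out of reach is approached as far as the arm can. A call is refused whole if a number of a shift passes 5 or a number of a turn 8.59, either way. A call with a gripper value outside its range is refused whole. The fingers move at their own pace and stop on an object; the grip force is fixed at half the most. Time passes only in rows, so rows that do not move let the fingers close. It gives the time, the measured TCP pose, the force and the opening at its end, in the units of the state.
- robot.get_obs(): the state, without advancing time (a new reading comes with each control period).
- robot.snapshot(name): name is "side" or "top"; returns a dict with "image" (420x560x3 uint8, red, green, blue), "camera_matrix" (3x3 intrinsics, pixels), "pose" (4x4, takes a point from camera to world coordinates). Camera axes: x right, y up, looking along -z (the intrinsics and any distortion apply to the point x, -y, -z); pixel columns grow to the right and rows downward; lengths in m; the calibration is good to about 2 mm. A picture is of the moment at which its call begins. There is no depth.
- robot.close_job(): hands the job in, once; it reports no verdict.
The state is a dict: "time": time; "joint_positions": joint angles; "qvel": joint speeds; "joint_torque": joint torques, N m; "tool_pos": TCP position; "ee_rot": TCP orientation; "wrist_force": force on the tool from outside, world axes, zero at the start; "wrist_torque": the same for the moment, N m; "width": finger opening in m.
Only numpy, scipy, OpenCV 4.12 (cv2) and the standard library are available. Lean on these libraries where they do the work, as an engineer would, in place of code of your own. Each camera call takes 0.05 s, during which the arm holds its last target. There are 200 camera calls.

## Task

The cast glass panel in the aluminium mould is cured and has to be freed: take the slim square-handled stylus out of its wooden stand, lower its tip into the open seam between panel and frame at the seam's end farther from the small round hole, and run it slowly (about 3 cm a second) along inside the seam to the other end without lifting it out on the way. Then reach the stylus through that round hole, just beyond the end of the seam, gently press the recessed ejector button at the bottom well down, and finish while still gripping the stylus and holding the button down with it. Leave the other tools, containers and pieces of glass where they are.

Things in the scene. Friction and masses are not known exactly. Their poses are not given: they have to be found in the camera images.
- stylus: the stylus as a rigid body; its origin is the point at the centre of its tip (same point as stylus_tip), its z axis runs from the tip up through the handle; x and y are square to the handle's flat sides. 70 g.
- stylus_grip (a point): centre of the stylus's handle, half-way up: a plain black bar, 18 x 18 mm square, 80 mm tall (40 mm above and below this point); axes as stylus (the flats face x and y). Below it a steel shank 6 mm in diameter reaches 60 mm down to the tip. At the start the stylus stands upright in its stand and this point is 105 mm above the table.
- stylus_stand: fixed wooden block 60 x 60 mm, 65 mm tall, origin under its centre on the table. The stylus's handle rests on its top, the shank hangs loosely in its 8 mm hole: raise the stylus straight up by more than 60 mm to free it. On the robot's left or right at random.
- tamper: bystander, to be left alone: a tool with a round, mushroom-shaped wooden head 40 mm wide, in a like stand on the other side; about as tall as the stylus. Origin at its foot.
- stylus_tip (a point): centre of the flat end of the stylus's shank, 100 mm from stylus_grip along the stylus's -z; the lowest point of the stylus.
- mould: fixed low aluminium mould with a cast grey panel in it, 180 mm (x) by 260 mm (y: -110 to +150 mm of its origin), 50 mm tall. Origin at its underside, z up. A straight open seam (groove) runs along y at x = -30 mm, from y = -80 to +80 mm: 11 mm wide, 12 mm deep, floor dark. A loose piece of glass 20 mm tall lies on the panel about 65 mm (+x) from the seam, half-way along.
- seam_start (a point): in the middle of the seam's width, level with the mould's top face (50 mm above the table), 12 mm from the seam's closed end that is farther from the hole. Axes as the mould's: +y runs along the seam towards seam_end and the hole, z up.
- seam_end (a point): the same at the other end: 136 mm from seam_start along +y, 12 mm before the seam's closed end.
- ejector_hole (a point): centre of the mouth of the round hole, 16 mm in diameter, level with the mould's top face (50 mm above the table), 47 mm beyond seam_end in line with the seam. A plain steel button, 13.6 mm in diameter, fills the hole's lower part: its top lies 25 mm below the mouth. A thin dark ring marks the mouth.
- ejector (a joint): travel of the button in m: 0 at rest (up), 0.008 at its stop. A spring pushes it back: it begins to move at 2 N and takes 6 N at the stop. It has to be more than 0.005 down.
Mind the look-alikes: they are no part of the job. Of the things like the stylus, leave any that is yellow; of the rest the larger one is meant.

How it is judged:
On the way, in this order (a step that is already met when the one before it is completed fails the run):
1. the held stylus's tip is inside the seam at its start (within 15 mm of seam_start along the seam, at least 2.5 mm deep) (y of stylus_tip in the frame of seam_start between -0.02 and 0.015 m and x of stylus_tip in the frame of seam_start between -0.006 and 0.006 m and z of stylus_tip in the frame of seam_start between -0.016 and -0.0025 m and contact force between the fingers and stylus above 0.5 N), for 0.05 s.
2. the tip is inside the seam a quarter of the way along (y of stylus_tip in the frame of seam_start between 0.024 and 0.044 m and x of stylus_tip in the frame of seam_start between -0.006 and 0.006 m and z of stylus_tip in the frame of seam_start between -0.016 and -0.0025 m and contact force between the fingers and stylus above 0.5 N), for 0.05 s.
3. the tip is inside the seam half-way along (y of stylus_tip in the frame of seam_start between 0.058 and 0.078 m and x of stylus_tip in the frame of seam_start between -0.006 and 0.006 m and z of stylus_tip in the frame of seam_start between -0.016 and -0.0025 m and contact force between the fingers and stylus above 0.5 N), for 0.05 s.
4. the tip is inside the seam three quarters of the way along (y of stylus_tip in the frame of seam_start between 0.092 and 0.112 m and x of stylus_tip in the frame of seam_start between -0.006 and 0.006 m and z of stylus_tip in the frame of seam_start between -0.016 and -0.0025 m and contact force between the fingers and stylus above 0.5 N), for 0.05 s.
5. the tip is inside the seam at its far end (within 15 mm of seam_end along the seam) (y of stylus_tip in the frame of seam_start between 0.121 and 0.156 m and x of stylus_tip in the frame of seam_start between -0.006 and 0.006 m and z of stylus_tip in the frame of seam_start between -0.016 and -0.0025 m and contact force between the fingers and stylus above 0.5 N), for 0.05 s.
At the end, for the whole second after the job is handed in: The fingers still grip the stylus (over 1 N), its tip is in the ejector hole (within 8 mm of its axis, over 28 mm below the mouth, stylus within 0.2 rad of upright) and it holds the button more than 5 mm down (stop at 8 mm), through the last second (value of joint ejector above 0.005 m and contact force between the fingers and stylus above 1 N and contact force between stylus and mould above 1 N and horizontal distance between stylus_tip and ejector_hole below 0.008 m and z of stylus_tip in the frame of ejector_hole below -0.028 m and angle between stylus_grip's own z axis and vertical below 0.2 rad); the arm keeps its last pose, push and grip.
It fails at once if the stylus runs faster than 0.1 m/s while its tip is in the seam (away from its ends) (y of stylus_tip in the frame of seam_start between 0.018 and 0.118 m and x of stylus_tip in the frame of seam_start between -0.006 and 0.006 m and z of stylus_tip in the frame of seam_start between -0.016 and -0.0025 m and linear speed of stylus above 0.1 m/s).
It fails at once if the tip is lifted out of the seam on the way (0.5 to 10 mm above it, more than 18 mm from seam_start and seam_end) (y of stylus_tip in the frame of seam_start between 0.018 and 0.118 m and x of stylus_tip in the frame of seam_start between -0.006 and 0.006 m and z of stylus_tip in the frame of seam_start between 0.0005 and 0.01 m).
It fails at once if the stylus is pressed on the mould or its button with more than 30 N (contact force between stylus and mould above 30 N).
It fails at once if another loose thing (tamper, bottle, jar, cup, hammer, loose glass) is moved by more than 30 mm (distance of any of tamper, glass_a, glass_b, glass_c, bottle, jar, hammer, cup from where it was at the start of the episode above 0.03 m).
It also fails if it takes over 48 s, if anything falls off the work surface, if the arm or the gripper's body presses on something with over 40 N, if the wrist force passes 120 N, or if a joint passes its speed limit or range.

## Working session

There is one attempt and no reset: what is moved stays moved. The work goes in short steps, Python scripts to look and compute and a tool call to move; the robot and the scene stay as the last step left them, time stands still between calls to the robot, and variables do not carry over. Pictures are saved under pics/ and viewed, about 8 in all and at most 12, crops included, and the job is handed in when it is done.

Besides the shell and the picture viewer there is one more tool, called after "Call:" as a command line: name --pt "numbers of a row" for each row, then --argument value for the rest. carry_out: Moves the arm, as the interface text tells. Its arguments: {"type":"object","properties":{"targets":{"type":"array","items":{"type":"array","items":{"type":"number"}}}},"required":["targets"]}

```bash
mkdir -p pics; ls
python3 - <<'E'
from bench import robot
import cv2,numpy as np
for n in("side","top"):
    s=robot.snapshot(n); cv2.imwrite(f"pics/{n}0.png",s["image"][:,:,::-1]); np.savez(f"pics/{n}0.npz",**s)
    print(n,np.round(s["camera_matrix"],1).tolist(),np.round(s["pose"],3).tolist(),[k for k in s])
print(robot.get_obs())
E
```

```text
pics
side [[425.5, 0.0, 276.5], [0.0, 425.5, 211.6], [0.0, 0.0, 1.0]] [[-0.997, 0.054, -0.06, 0.448], [-0.081, -0.617, 0.783, 0.68], [0.006, 0.785, 0.619, 0.614], [0.0, 0.0, 0.0, 1.0]] ['image', 'camera_matrix', 'pose']
top [[500.5, 0.0, 270.8], [0.0, 500.5, 214.5], [0.0, 0.0, 1.0]] [[0.007, 0.988, -0.154, 0.335], [-1.0, 0.01, 0.017, 0.014], [0.019, 0.154, 0.988, 1.212], [0.0, 0.0, 0.0, 1.0]] ['image', 'camera_matrix', 'pose']
{'time': 0.1, 'joint_positions': array([-1.36407542e+00,  8.78830928e-02,  1.37212574e+00, -2.46047727e-05,
        1.68361209e+00, -1.03095357e-01]), 'qvel': array([-0.00183393,  0.00064192, -0.00312081,  0.00032251,  0.00052101,
        0.00060985]), 'joint_torque': array([ 2.11079350e-03, -3.41253018e+01, -3.03301120e+01,  7.19434186e-02,
        3.04389792e-02, -1.01359753e-04]), 'tool_pos': array([ 0.16757036, -0.52331461,  0.20440867]), 'ee_rot': array([-1.66183573,  1.56876791,  1.78957044]), 'wrist_force': array([-0.76377815,  0.35659391, -0.03008779]), 'wrist_torque': array([-0.02040708,  0.008431  , -0.00706648]), 'width': 0.09400995716796709}
```

View pics/side0.png

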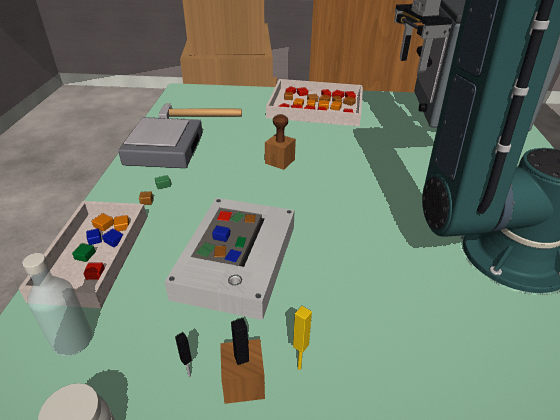

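View pics/top0.png

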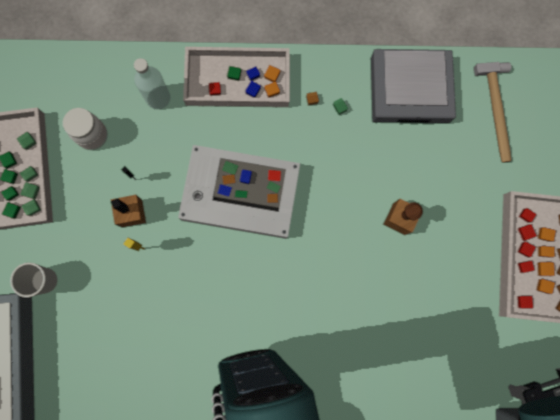

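Side view: the candidates for the stylus are the black bar in the wooden stand at (240,340), a smaller black one at (183,350) and a yellow one at (302,330). In the top view they are at (121,206), (128,172) and (132,244). I choose the larger black one, in the stand. The tamper is at side (280,135). The mould's hole is at side (235,280) and top (197,196). Next, a close crop of both views.

```bash
cat > h.py <<'E'
import numpy as np,cv2
def load(n): return dict(np.load(f"pics/{n}.npz"))
def ray(s,uv):
    K=s["camera_matrix"];P=s["pose"]
    d=np.linalg.inv(K)@[uv[0],uv[1],1]; d=P[:3,:3]@(d*[1,-1,-1]); return P[:3,3],d/np.linalg.norm(d)
def plane(s,uv,z):
    o,d=ray(s,uv); return o+d*(z-o[2])/d[2]
def tri(s1,a,s2,b):
    o,d=ray(s1,a);p,e=ray(s2,b)
    t=np.linalg.lstsq(np.c_[d,-e],p-o,rcond=None)[0]
    A,B=o+d*t[0],p+e*t[1]; return (A+B)/2,np.linalg.norm(A-B)
def proj(s,X):
    P=s["pose"];c=P[:3,:3].T@(np.asarray(X)-P[:3,3]);c=c*[1,-1,-1];q=s["camera_matrix"]@c;return q[:2]/q[2]
E
python3 - <<'E'
from h import *
t=load("top0")["image"][135:250,100:310,::-1]; s=load("side0")["image"][195:405,160:330,::-1]
a=cv2.resize(t,None,fx=3.8,fy=3.8,interpolation=cv2.INTER_CUBIC)
b=cv2.resize(s,None,fx=3.5*.8,fy=3.5*.8,interpolation=cv2.INTER_CUBIC)
cv2.imwrite("pics/ct.png",a);cv2.imwrite("pics/cs.png",b)
E
```

```text
(no output)
```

View pics/ct.png

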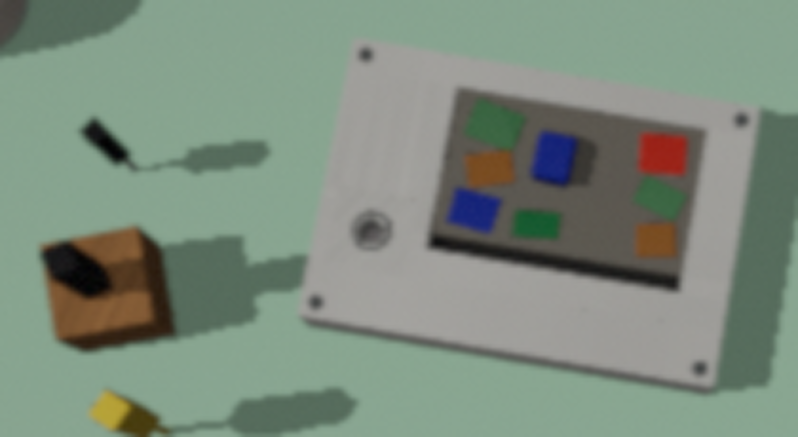

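View pics/cs.png

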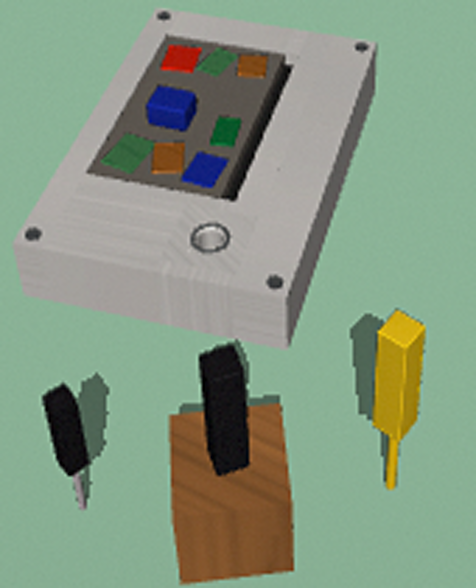

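The close crop confirms the choice: the black bar in the wooden stand is larger than the loose black one. The seam is the dark strip at top crop (430,242)–(680,283), on the robot's side, and the hole is at (371,230). Now I measure, with a contrast-stretched close-up of the handle to get its yaw.

Run:
```python
from h import *
T,S=load("top0"),load("side0")
def c2t(u,v): return ((u+.5)/3.8-.5+100,(v+.5)/3.8-.5+135)
def c2s(u,v): return ((u+.5)/2.8-.5+160,(v+.5)/2.8-.5+195)
for n,a,b in [("hole",(371,230),(210,239)),("scrTL/BL",(366,54),(33,234)),("scrBL/BR",(316,302),(275,282)),("scrTR/TL",(741,119),(163,16)),("scrBR/TR",(700,368),(362,47)),
  ("seam_holeend",(434,245),(232,195))]:
    a,b=c2t(*a),c2s(*b); X,g=tri(T,a,S,b); print(n,np.round(X,4),round(g,4),"z50 top",plane(T,a,.05)[:2].round(4),"side",plane(S,b,.05)[:2].round(4))
X=[]
for im,(r0,r1,c0,c1),k in((T,(185,230,100,150),8),(S,(310,405,210,275),6)):
    g=im["image"][r0:r1,c0:c1].astype(float); g=255*np.clip(g/140,0,1)**.45
    cr=cv2.resize(g.astype(np.uint8)[:,:,::-1],None,fx=k,fy=k,interpolation=cv2.INTER_CUBIC); X.append(cr)
H=max(x.shape[0] for x in X); X=[cv2.copyMakeBorder(x,0,H-x.shape[0],0,0,cv2.BORDER_CONSTANT) for x in X]
o=np.hstack(X);print(o.shape);cv2.imwrite("pics/sty.png",o)
```

```text
hole [0.5607 0.1674 0.0485] 0.0011 z50 top [0.5599 0.1672] side [0.561  0.1687]
scrTL/BL [0.6734 0.1738 0.0495] 0.0013 z50 top [0.6726 0.1736] side [0.6739 0.1742]
scrBL/BR [0.5152 0.1998 0.0493] 0.0015 z50 top [0.5143 0.1997] side [0.5159 0.2003]
scrTR/TL [ 0.6344 -0.0627  0.0495] 0.0019 z50 top [ 0.6333 -0.0627] side [ 0.6353 -0.0623]
scrBR/TR [ 0.4759 -0.0374  0.0493] 0.0007 z50 top [ 0.4755 -0.0373] side [ 0.4762 -0.0365]
seam_holeend [0.5519 0.1281 0.049 ] 0.0018 z50 top [0.5508 0.128 ] side [0.5527 0.1289]
(570, 790, 3)
```

View pics/sty.png

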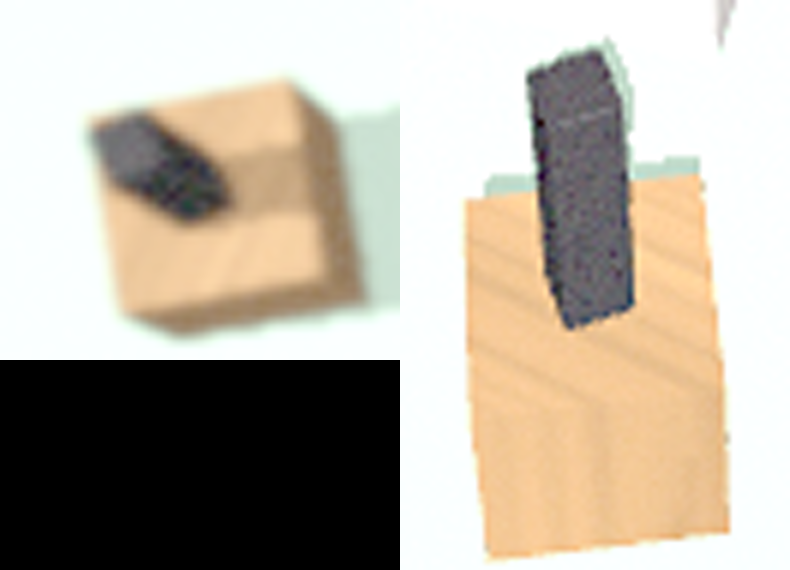

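The large black handle stands in the block, with its top face at side-crop (574,88) and top-crop (125,140). It is turned relative to the block: its front lower edge runs (569,328)–(634,305).

Run:
```python
from h import *
T,S=load("top0"),load("side0")
t=lambda u,v:((u+.5)/8-.5+100,(v+.5)/8-.5+185)
s=lambda u,v:((u-400+.5)/6-.5+210,(v+.5)/6-.5+310)
print("top centre tri",tri(T,t(125,140),S,s(574,88)))
print("stand top",tri(T,t(290,80),S,s(467,200)),tri(T,t(325,278),S,s(703,175))) 
ang=lambda a,b:np.degrees(np.arctan2(*(b-a)[1::-1]))
def edge(im,a,b,z):
    A,B=plane(im,a,z),plane(im,b,z); print(A.round(4),B.round(4),"len",np.linalg.norm(B-A).round(4),"ang",ang(A,B).round(1))
for z in(.145,):
    for a,b in(((545,125),(620,105)),((528,73),(600,50)),((528,73),(545,125)),((600,50),(620,105))): edge(S,s(*a),s(*b),z)
    print("side centre",plane(S,s(574,88),z))
    print("top centre",plane(T,t(125,140),z))
print("bottom");edge(S,s(569,328),s(634,305),.065)
c=[plane(T,t(*q),.065) for q in((88,120),(290,80),(325,278),(122,312))];print("stand ctr",np.mean(c,0),[ang(c[0],c[1]),ang(c[3],c[2])])
```

```text
top centre tri (array([0.52478388, 0.33115725, 0.14295158]), np.float64(0.00011607139036460457))
stand top (array([0.55822436, 0.30811684, 0.06326786]), np.float64(0.00196420674511466)) (array([0.50027109, 0.29536635, 0.06256895]), np.float64(0.001994931668792766))
[0.5292 0.3429 0.145 ] [0.5136 0.3363 0.145 ] len 0.017 ang -157.1
[0.5352 0.3295 0.145 ] [0.5201 0.3219 0.145 ] len 0.0169 ang -153.3
[0.5352 0.3295 0.145 ] [0.5292 0.3429 0.145 ] len 0.0147 ang 114.1
[0.5201 0.3219 0.145 ] [0.5136 0.3363 0.145 ] len 0.0158 ang 114.4
side centre [0.52439262 0.33268289 0.145     ]
top centre [0.52447832 0.33055157 0.145     ]
bottom
[0.5282 0.3422 0.065 ] [0.5135 0.3348 0.065 ] len 0.0164 ang -153.2
stand ctr [0.52219504 0.33002071 0.065     ] [np.float64(-77.85842225015014), np.float64(-79.74294873040714)]
```

```bash
cat >> h.py <<'E'
from scipy.spatial.transform import Rotation as Ro
def state(): 
    from bench import robot
    o=robot.get_obs(); return o,Ro.from_euler("xyz",o["ee_rot"]).as_matrix()
def go(p):
    o,R=state(); d=np.asarray(p)-o["tool_pos"]; print("t",round(o["time"],2),"pos",o["tool_pos"].round(4),"w",round(o["width"],4),"F",o["wrist_force"].round(1),"j",o["joint_positions"].round(2)); print("tool cm",(R.T@d*100).round(2),"yaw of tool y",np.degrees(np.arctan2(R[1,1],R[0,1])).round(2),"z-ax",np.degrees(np.arctan2(R[1,2],R[0,2])).round(2),"xdir",R[:,0].round(4))
E
python3 - <<'E'
from h import *
go((.5235,.331,.206))
S,T=load("side0"),load("top0")
print("small tip/top",plane(S,(189.5,376),0),plane(T,(123,168),.11)," yellow",plane(S,(299,368),0),plane(T,(128,243),.12))
E
```

```text
t 0.1 pos [ 0.1676 -0.5233  0.2044] w 0.094 F [-0.8  0.4 -0. ] j [-1.36  0.09  1.37 -0.    1.68 -0.1 ]
tool cm [-1.000e-02 -7.051e+01 -5.994e+01] yaw of tool y -72.25 z-ax -162.25 xdir [-4.e-04  2.e-03 -1.e+00]
small tip/top [0.60959623 0.32867856 0.        ] [0.60867723 0.3276937  0.11      ]  yellow [0.43958261 0.30050649 0.        ] [0.43867526 0.30530358 0.12      ]
```

Call:
carry_out --pt "0 0 0 0 -7.2" --pt "0 -3.3 0 0 0" --pt "0 0 -3.1 -3.4 0" --pt "0 0 -3.1 -3.4 0" --pt "0 0 -3.1 -3.4 0" --pt "0 0 -3.1 -3.4 0" --pt "0 0 -3.1 -3.4 0" --pt "0 0 -3.1 -3.4 0" --pt "0 0 -3.1 -3.4 0" --pt "0 0 -3.1 -3.4 0" --pt "0 0 -3.1 -3.4 0" --pt "0 0 -3.1 -3.4 0" --pt "0 0 -3.1 -3.4 0" --pt "0 0 -3.1 -3.4 0" --pt "0 0 -3.1 -3.4 0" --pt "0 0 -3.1 -3.4 0" --pt "0 0 -3.1 -3.4 0" --pt "0 0 -3.1 -3.4 0" --pt "0 0 -3.1 -3.4 0" --pt "0 0 -3.1 -3.4 0"

```text
time: 2.1
tool_pos: [0.4873, 0.2422, 0.2378]
ee_rot: [0.291, 1.57, -2.414]
wrist_force: [0.6, 0.0, -0.1]
width: 0.094
```

```bash
python3 -c "
from h import *
go((.5235,.331,.086))"
```

```text
t 2.1 pos [0.4873 0.2422 0.2378] w 0.094 F [ 0.6  0.  -0.1] j [ 0.36  0.07  1.32 -0.    1.75  1.49]
tool cm [15.17 -6.53 -7.05] yaw of tool y -65.02 z-ax -155.02 xdir [-8.e-04 -7.e-04 -1.e+00]
```

Call:
carry_out --pt "0 0 -2.2 -2.4 0" --pt "0 0 -2.2 -2.4 0" --pt "0 0 -2.1 -2.2 0" --pt "0 2 0 0 0" --pt "0 2 0 0 0" --pt "0 0 0 0 0" --pt "0 0 0 0 0"

```text
time: 2.8
tool_pos: [0.5229, 0.3285, 0.1978]
ee_rot: [0.074, 1.569, -2.633]
wrist_force: [-0.1, 0.4, 0.7]
width: 0.0941
```

```bash
python3 -c "
from h import *
from bench import robot
go((.5235,.331,.086))
for n in('side','top'):
    s=robot.snapshot(n);np.savez(f'pics/{n}1.npz',**s)
    c=proj(s,(.5235,.331,.13)).astype(int);print(n,c)
    q=s['image'][max(0,c[1]-70):c[1]+70,max(0,c[0]-65):c[0]+65,::-1]
    q=(255*np.clip(q/200,0,1)**.6).astype(np.uint8)
    globals()[n]=cv2.resize(q,(390,420),interpolation=cv2.INTER_CUBIC)
cv2.imwrite('pics/v1.png',np.hstack([side,top]))"
```

```text
t 2.8 pos [0.5229 0.3285 0.1978] w 0.0941 F [-0.1  0.4  0.7] j [ 0.47  0.24  1.21 -0.    1.69  1.6 ]
tool cm [11.18 -0.2  -0.18] yaw of tool y -65.05 z-ax -155.05 xdir [-1.7e-03 -9.0e-04 -1.0e+00]
side [239 330]
top [116 203]
```

View pics/v1.png

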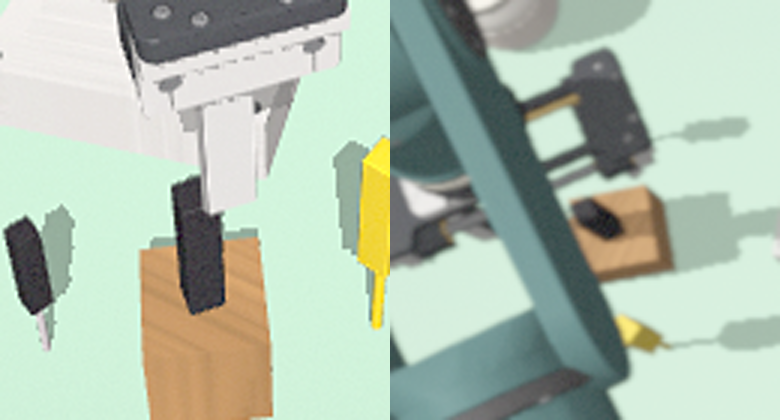

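The view shows the open jaws over the handle: the near finger is at side-crop (230,150), the handle top at (198,195), and the neighbours are clear. Lowering and gripping.

Call:
carry_out --pt "0 2 -0.2 -0.2 0" --pt "0 3 0 0 0" --pt "0 3 0 0 0" --pt "0 2 0 0 0" --pt "0 1.2 0 0 0" --pt "0 0 0 0 0" --pt "1 0 0 0 0" --pt "1 0 0 0 0" --pt "1 0 0 0 0" --pt "1 0 0 0 0" --pt "1 0 0 0 0" --pt "1 0 0 0 0"

```text
time: 4.1
tool_pos: [0.5243, 0.3314, 0.0866]
ee_rot: [2.835, 1.571, 0.129]
wrist_force: [-0.1, -0.3, -0.4]
width: 0.0493
```

```bash
python3 -c "
from h import *
go((.5235,.331,.186))"
```

```text
t 4.1 pos [0.5243 0.3314 0.0866] w 0.0493 F [-0.1 -0.3 -0.4] j [ 0.47  0.29  1.37 -0.    1.48  1.61]
tool cm [-9.94  0.01  0.08] yaw of tool y -65.05 z-ax -155.05 xdir [ 3.e-04  0.e+00 -1.e+00]
```

Still closing (about 75 mm/s).

Call:
carry_out --pt "1 0 0 0 0" --pt "1 0 0 0 0" --pt "1 0 0 0 0" --pt "1 0 0 0 0" --pt "1 0 0 0 0" --pt "1 0 0 0 0"

```text
time: 4.7
tool_pos: [0.5242, 0.3313, 0.0864]
ee_rot: [0.808, 1.571, -1.898]
wrist_force: [0.2, 0.2, 0.1]
width: 0.0178
```

```bash
python3 -c "
from h import *
go((.5235,.331,.186))"
```

```text
t 4.7 pos [0.5242 0.3313 0.0864] w 0.0178 F [0.2 0.2 0.1] j [ 0.47  0.29  1.37 -0.    1.48  1.61]
tool cm [-9.96  0.    0.08] yaw of tool y -65.05 z-ax -155.05 xdir [-1.e-04 -2.e-04 -1.e+00]
```

Gripped (17.8 mm). Lift, then travel above the seam start.

Call:
carry_out --pt "1 -2 0 0 0" --pt "1 -3 0 0 0" --pt "1 -3 0 0 0" --pt "1 -3 0 0 0" --pt "1 0 3.9 1.7 0" --pt "1 0 3.9 1.7 0" --pt "1 0 3.9 1.7 0" --pt "1 0 3.9 1.7 0" --pt "1 0 3.9 1.7 0" --pt "1 0 3.9 1.7 0" --pt "1 0 3.9 1.7 0" --pt "1 0 3.9 1.7 0" --pt "1 2 0 0 0" --pt "1 1.5 0 0 0" --pt "1 0 0 0 0" --pt "1 0 0 0 0"

```text
time: 6.3
tool_pos: [0.5321, -0.008, 0.1609]
ee_rot: [-0.615, 1.569, 2.964]
wrist_force: [0.4, -0.1, -0.2]
width: 0.0177
```

```bash
python3 -c "
from h import *
from bench import robot
go((.5307,-.0126,.1264))
p=state()[0]['tool_pos']; tip=p-[0,0,.0814]
for n in('side','top'):
    s=robot.snapshot(n);np.savez(f'pics/{n}2.npz',**s)
    print(n,'tip',proj(s,tip).round(1),'start',proj(s,(.5307,-.0126,.05)).round(1))
    c=proj(s,tip).astype(int);x0,y0=c[0]-40,c[1]-45;print('crop0',x0,y0)
    q=s['image'][y0:y0+90,x0:x0+80,::-1]
    q=(255*np.clip(q/220,0,1)**.6).astype(np.uint8)
    globals()[n]=cv2.resize(q,None,fx=5,fy=5,interpolation=cv2.INTER_CUBIC)
cv2.imwrite('pics/v2.png',np.hstack([side,top]))"
```

```text
t 6.3 pos [ 0.5321 -0.008   0.1609] w 0.0177 F [ 0.4 -0.1 -0.2] j [-0.12  0.06  1.49  0.    1.6   1.01]
tool cm [3.45 0.36 0.32] yaw of tool y -64.97 z-ax -154.97 xdir [-1.5e-03  3.0e-04 -1.0e+00]
side tip [261.4 207.3] start [262.5 217.1]
crop0 221 162
top tip [271.7 205.3] start [273.4 208.1]
crop0 231 160
```

View pics/v2.png

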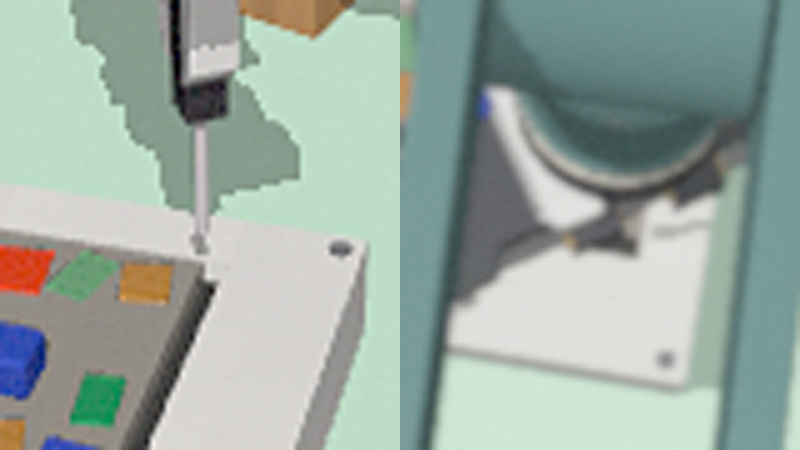

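The tip hangs just above the seam's far end: tip at side-crop about (200,245), seam end at about (213,268). The top view is blocked by the arm. I'll check the seam's edges numerically in the clear first pictures, and the tip in this one.

Run:
```python
from h import *
yaw=np.radians(-9.4);u=np.array([-np.sin(yaw),np.cos(yaw),0]);v=np.array([np.cos(yaw),np.sin(yaw),0])
hole=np.array([.5605,.1675,.05]); st=hole-.183*u
for n in("side0","top0"):
    s=load(n);g=cv2.cvtColor(s["image"],cv2.COLOR_RGB2GRAY).astype(np.float32)
    xs=np.arange(-.014,.0141,.0005)
    for y in(.0,.03,.07,.1,.13):
        pts=np.array([proj(s,st+u*y+v*x) for x in xs],np.float32)
        val=cv2.remap(g,pts[:,0].reshape(1,-1),pts[:,1].reshape(1,-1),cv2.INTER_CUBIC)[0]
        d=np.gradient(val); print(n,y,"frame edge mm",xs[np.argmin(d)]*1e3,"panel edge",xs[np.argmin(d)+np.argmax(d[np.argmin(d):])]*1e3,val[::4].astype(int))
    ys=np.arange(-.03,.175,.001)
    pts=np.array([proj(s,st+u*y) for y in ys],np.float32)
    val=cv2.remap(g,pts[:,:1].T.copy(),pts[:,1:].T.copy(),cv2.INTER_LINEAR)[0]
    print("along",[(round(a*1e3),int(b)) for a,b in zip(ys,val)][::2][:16],[(round(a*1e3),int(b)) for a,b in zip(ys,val)][::2][-22:])
s=load("side2");p=np.array([.5321,-.008,.1609])
o,_=state();p=o["tool_pos"];print(p)
for dz in(-.0214,-.0814,-.09):print(dz,proj(s,p+[0,0,dz]).round(1))
g=cv2.cvtColor(s["image"],cv2.COLOR_RGB2GRAY);print(g[182:217,253:270])
```

```text
side0 0.0 frame edge mm 2.500000000000014 panel edge 6.500000000000018 [164 166 166 166 170 158 161 184 150  58  64  88  86  85  85]
side0 0.03 frame edge mm -3.9999999999999916 panel edge -1.4999999999999891 [169 167 167 172 174  81   6  25  29  47  76  87  84  86  84]
side0 0.07 frame edge mm -4.999999999999992 panel edge 5.500000000000017 [169 167 169 171 171  43  20  25  37  41  73  86  85  86  85]
side0 0.1 frame edge mm -3.9999999999999916 panel edge 6.000000000000018 [170 171 171 175 174  86  13  25  31  48  68  90  86  80  81]
side0 0.13 frame edge mm -4.999999999999992 panel edge 5.500000000000017 [174 172 174 177 178  32  20  25  32  43  73  86  86  85  27]
along [(-30, 170), (-28, 171), (-26, 170), (-24, 169), (-22, 170), (-20, 170), (-18, 170), (-16, 170), (-14, 171), (-12, 167), (-10, 162), (-8, 162), (-6, 163), (-4, 164), (-2, 167), (0, 171)] [(132, 25), (134, 26), (136, 27), (138, 25), (140, 26), (142, 27), (144, 25), (146, 26), (148, 108), (150, 154), (152, 170), (154, 170), (156, 169), (158, 170), (160, 170), (162, 169), (164, 168), (166, 172), (168, 165), (170, 123)
[... 3023 characters left out ...]
163 161 161 162 165 123 139 109 164 163 164 163 163 162 164]
 [163 162 162 162 162 164 169 102 141 132 165 163 162 162 163 162 160]
 [165 162 162 161 164 167  99  87  93 164 166 163 167 167 166 164 161]
 [163 162 163 164 165 166 109  87  85 167 169 164 164 165 164 161 160]
 [165 165 163 164 162 165 151  86  85 118 166 166 164 163 164 159 159]
 [161 163 166 164 165 168 168  84  84 112 167 166 162 164 162 160 160]
 [ 92 111 109 123 139 139 163 155 161 163 165 167 164 165 160 159 160]
 [ 61  62  62  84  87  85  91 107 116 160 158 158 161 162 160 160 160]
 [ 75  73  74  81  82  82  81  81  68 161 157 157 157 145 160 161 160]
 [ 77  80  71  81  82  84  83  74  65 165 159 157 158 159 161 161 160]]
```

The seam model agrees with the pictures: edges at about ±5 mm, ends at −12 and 147 mm. The tip is seen at column 261.0, as predicted. Now align and lower.

Call:
carry_out --pt "1 0 0.3 0.3 0" --pt "1 0 0 0 0" --pt "1 1.5 0 0 0" --pt "1 0.8 0 0 0" --pt "1 0.5 0 0 0" --pt "1 0.5 0 0 0" --pt "1 0.4 0 0 0" --pt "1 0 0 0 0" --pt "1 0 0 0 0" --pt "1 0 0 0 0"

```text
time: 7.4
tool_pos: [0.5314, -0.0129, 0.1249]
ee_rot: [2.504, 1.57, -0.202]
wrist_force: [0.3, 0.6, -0.7]
width: 0.0182
```

```bash
python3 -c "
from h import *
from bench import robot
go((.5310,-.013,.1244))
s=robot.snapshot('side');np.savez('pics/side3.npz',**s)
p=state()[0]['tool_pos'];print(p,proj(s,p-[0,0,.0814]).round(1))
x0,y0=222,165
q=s['image'][y0:y0+90,x0:x0+80,::-1];q=(255*np.clip(q/220,0,1)**.6).astype(np.uint8)
cv2.imwrite('pics/v3.png',cv2.resize(q,None,fx=6,fy=6,interpolation=cv2.INTER_CUBIC))"
```

```text
t 7.4 pos [ 0.5314 -0.0129  0.1249] w 0.0182 F [ 0.3  0.6 -0.7] j [-0.13  0.08  1.54 -0.    1.52  1.  ]
tool cm [ 0.05 -0.01  0.04] yaw of tool y -65.05 z-ax -155.05 xdir [ 9.e-04 -2.e-04 -1.e+00]
[ 0.53134477 -0.01293252  0.12493898] [262.3 219.3]
```

View pics/v3.png

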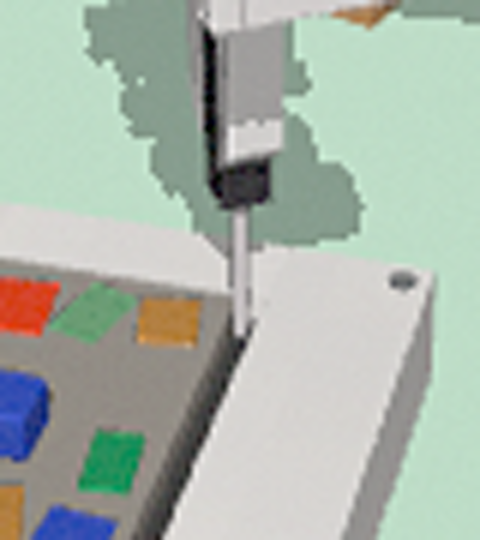

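The tip (240,335) sits inside the seam's end with no contact force. Run it along in stages at 3 cm/s.

Call:
carry_out --pt "1 0 -0.25 -0.17 0" --pt "1 0 -0.25 -0.17 0" --pt "1 0 -0.25 -0.17 0" --pt "1 0 -0.25 -0.17 0" --pt "1 0 -0.25 -0.17 0" --pt "1 0 -0.25 -0.17 0" --pt "1 0 -0.25 -0.17 0" --pt "1 0 -0.25 -0.17 0" --pt "1 0 -0.25 -0.17 0" --pt "1 0 -0.25 -0.17 0" --pt "1 0 -0.25 -0.17 0" --pt "1 0 -0.25 -0.17 0" --pt "1 0 0 0 0"

```text
time: 8.75
tool_pos: [0.5369, 0.0233, 0.1244]
ee_rot: [-2.002, 1.571, 1.575]
wrist_force: [-1.2, -0.4, -1.1]
width: 0.0179
```

```bash
cat >> h.py <<'E'
def seam():
    o,_=state();a=np.radians(-9.4);u=np.array([-np.sin(a),np.cos(a)]);v=np.array([np.cos(a),np.sin(a)])
    d=o["tool_pos"][:2]-[.5310,-.013]; print("seam x,y mm",(d@v*1e3).round(1),(d@u*1e3).round(1),"tip z",(o["tool_pos"][2]-.0814).round(4))
E
python3 -c "
from h import *
go((.5605+.0003,.1675,.1249));seam()"
```

```text
t 8.75 pos [0.5369 0.0233 0.1244] w 0.0179 F [-1.2 -0.4 -1.1] j [-0.06  0.09  1.53  0.    1.52  1.07]
tool cm [ -0.05 -12.06  -8.25] yaw of tool y -65.02 z-ax -155.02 xdir [-0.  0. -1.]
seam x,y mm -0.1 36.8 tip z 0.043
```

Call:
carry_out --pt "1 0 -0.25 -0.17 0" --pt "1 0 -0.25 -0.17 0" --pt "1 0 -0.25 -0.17 0" --pt "1 0 -0.25 -0.17 0" --pt "1 0 -0.25 -0.17 0" --pt "1 0 -0.25 -0.17 0" --pt "1 0 -0.25 -0.17 0" --pt "1 0 -0.25 -0.17 0" --pt "1 0 -0.25 -0.17 0" --pt "1 0 -0.25 -0.17 0" --pt "1 0 -0.25 -0.17 0" --pt "1 0 -0.25 -0.17 0" --pt "1 0 -0.25 -0.17 0" --pt "1 0 -0.25 -0.17 0" --pt "1 0 0 0 0"

```text
time: 10.25
tool_pos: [0.5437, 0.0651, 0.1244]
ee_rot: [-2.071, 1.571, 1.507]
wrist_force: [0.4, 0.1, -0.3]
width: 0.0175
```

```bash
python3 -c "
from h import *
go((.5605+.0003,.1675,.1249));seam()"
```

```text
t 10.25 pos [0.5437 0.0651 0.1244] w 0.0175 F [ 0.4  0.1 -0.3] j [0.02 0.11 1.51 0.   1.52 1.15]
tool cm [-0.05 -8.56 -5.87] yaw of tool y -65.02 z-ax -155.02 xdir [ 0.  0. -1.]
seam x,y mm -0.2 79.1 tip z 0.043
```

Call:
carry_out --pt "1 0 -0.25 -0.17 0" --pt "1 0 -0.25 -0.17 0" --pt "1 0 -0.25 -0.17 0" --pt "1 0 -0.25 -0.17 0" --pt "1 0 -0.25 -0.17 0" --pt "1 0 -0.25 -0.17 0" --pt "1 0 -0.25 -0.17 0" --pt "1 0 -0.25 -0.17 0" --pt "1 0 -0.25 -0.17 0" --pt "1 0 -0.25 -0.17 0" --pt "1 0 -0.25 -0.17 0" --pt "1 0 -0.25 -0.17 0" --pt "1 0 -0.25 -0.17 0" --pt "1 0 -0.25 -0.17 0" --pt "1 0 -0.25 -0.17 0" --pt "1 0 -0.25 -0.17 0" --pt "1 0 -0.25 -0.17 0" --pt "1 0 -0.25 -0.17 0" --pt "1 0 0 0 0" --pt "1 0 0 0 0"

```text
time: 12.25
tool_pos: [0.5525, 0.1185, 0.1244]
ee_rot: [1.176, 1.571, -1.53]
wrist_force: [-0.0, 0.2, -0.6]
width: 0.0175
```

```bash
python3 -c "
from h import *
go((.5605+.0003,.1675,.1249));seam()"
```

```text
t 12.25 pos [0.5525 0.1185 0.1244] w 0.0175 F [-0.   0.2 -0.6] j [ 0.11  0.15  1.46 -0.    1.53  1.25]
tool cm [-0.05 -4.09 -2.82] yaw of tool y -65.04 z-ax -155.04 xdir [ 0.e+00 -2.e-04 -1.e+00]
seam x,y mm -0.3 133.2 tip z 0.043
```

Seam done. Lift, move over the hole and look.

Call:
carry_out --pt "1 -0.7 0 0 0" --pt "1 -1.3 0 0 0" --pt "1 0 0 0 0" --pt "1 0 -1.3 -0.9 0" --pt "1 0 -1.4 -0.9 0" --pt "1 0 -1.4 -1.0 0" --pt "1 0 0 0 0" --pt "1 0.6 0 0 0" --pt "1 0 0 0 0" --pt "1 0 0 0 0"

```text
time: 13.25
tool_pos: [0.5602, 0.1669, 0.1378]
ee_rot: [-0.009, 1.569, -2.716]
wrist_force: [-0.2, -0.7, -0.9]
width: 0.0179
```

```bash
python3 -c "
from h import *
from bench import robot
go((.5607,.1675,.1244))
s=robot.snapshot('side');np.savez('pics/side4.npz',**s)
p=state()[0]['tool_pos'];print('pred tip',proj(s,p-[0,0,.0814]).round(1),'hole',proj(s,(.5605,.1675,.05)).round(1))
x0,y0=195,215
q=s['image'][y0:y0+90,x0:x0+80,::-1];q=(255*np.clip(q/220,0,1)**.6).astype(np.uint8)
cv2.imwrite('pics/v4.png',cv2.resize(q,None,fx=6,fy=6,interpolation=cv2.INTER_CUBIC))"
```

```text
t 13.25 pos [0.5602 0.1669 0.1378] w 0.0179 F [-0.2 -0.7 -0.9] j [ 0.19  0.19  1.39 -0.    1.56  1.33]
tool cm [ 1.34 -0.03 -0.07] yaw of tool y -65.08 z-ax -155.08 xdir [-1.3e-03 -6.0e-04 -1.0e+00]
pred tip [235.  276.7] hole [235.1 279.5]
```

View pics/v4.png

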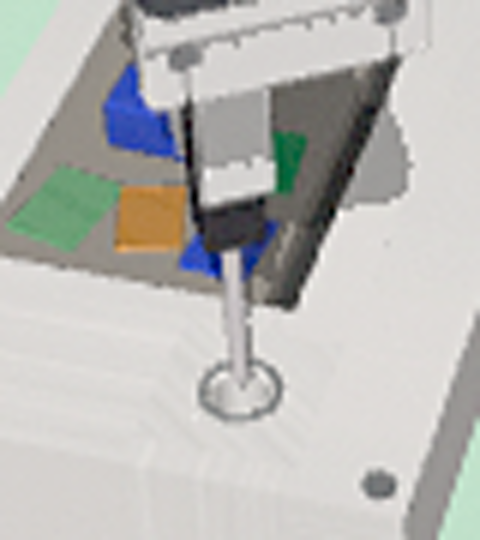

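The tip (240,383) hangs centrally over the ring (240,390). Lower it into the hole.

Call:
carry_out --pt "1 0.8 0 0 0" --pt "1 0.8 0 0 0" --pt "1 0.6 0 0 0" --pt "1 0.4 0 0 0" --pt "1 0.3 0 0 0" --pt "1 0.2 0 0 0" --pt "1 0.1 0 0 0" --pt "1 0 0 0 0" --pt "1 0 0 0 0"

```text
time: 14.2
tool_pos: [0.5607, 0.1675, 0.1068]
ee_rot: [2.772, 1.57, 0.066]
wrist_force: [0.9, 0.5, -0.5]
width: 0.0176
```

```bash
python3 -c "
from h import *
go((.5607,.1675,.0994));seam()"
```

```text
t 14.2 pos [0.5607 0.1675 0.1068] w 0.0176 F [ 0.9  0.5 -0.5] j [ 0.19  0.2   1.44 -0.    1.5   1.33]
tool cm [ 0.74 -0.01  0.  ] yaw of tool y -65.05 z-ax -155.05 xdir [ 6.e-04  0.e+00 -1.e+00]
seam x,y mm -0.1 182.9 tip z 0.0254
```

Just at the button, no force yet. Press on in small steps.

Call:
carry_out --pt "1 0.1 0 0 0" --pt "1 0.1 0 0 0" --pt "1 0.1 0 0 0" --pt "1 0.1 0 0 0" --pt "1 0 0 0 0" --pt "1 0 0 0 0" --pt "1 0 0 0 0"

```text
time: 14.9
tool_pos: [0.5609, 0.1675, 0.1028]
ee_rot: [2.859, 1.57, 0.153]
wrist_force: [-0.1, 0.4, 3.3]
width: 0.0176
```

Call:
carry_out --pt "1 0.1 0 0 0" --pt "1 0.1 0 0 0" --pt "1 0.1 0 0 0" --pt "1 0 0 0 0" --pt "1 0 0 0 0" --pt "1 0 0 0 0"

```text
time: 15.5
tool_pos: [0.5608, 0.1675, 0.0997]
ee_rot: [2.852, 1.57, 0.146]
wrist_force: [0.3, 0.3, 4.4]
width: 0.0179
```

Call:
carry_out --pt "1 0.1 0 0 0" --pt "1 0 0 0 0" --pt "1 0 0 0 0" --pt "1 0 0 0 0"

```text
time: 15.9
tool_pos: [0.5608, 0.1675, 0.0987]
ee_rot: [2.794, 1.57, 0.088]
wrist_force: [1.2, 0.9, 5.0]
width: 0.0181
```

Call:
carry_out --pt "1 0.05 0 0 0" --pt "1 0.05 0 0 0" --pt "1 0 0 0 0" --pt "1 0 0 0 0" --pt "1 0 0 0 0"

```text
time: 16.4
tool_pos: [0.5608, 0.1674, 0.0981]
ee_rot: [2.807, 1.57, 0.101]
wrist_force: [1.3, 0.2, 6.5]
width: 0.0179
```

Call:
carry_out --pt "1 0 0 0 0" --pt "1 0 0 0 0" --pt "1 0 0 0 0" --pt "1 0 0 0 0" --pt "1 0 0 0 0"

```text
time: 16.9
tool_pos: [0.5608, 0.1674, 0.0982]
ee_rot: [2.796, 1.57, 0.089]
wrist_force: [0.8, 0.4, 7.4]
width: 0.018
```

```bash
python3 -c "
from h import *
from bench import robot
go((.5607,.1675,.0994));seam()
s=robot.snapshot('side')
x0,y0=195,215
q=s['image'][y0:y0+90,x0:x0+80,::-1];q=(255*np.clip(q/220,0,1)**.6).astype(np.uint8)
cv2.imwrite('pics/v5.png',cv2.resize(q,None,fx=6,fy=6,interpolation=cv2.INTER_CUBIC))"
```

```text
t 16.9 pos [0.5608 0.1674 0.0982] w 0.018 F [0.8 0.4 7.4] j [ 0.19  0.21  1.45 -0.    1.48  1.33]
tool cm [-0.12 -0.01  0.01] yaw of tool y -65.05 z-ax -155.05 xdir [ 1.e-03  1.e-04 -1.e+00]
seam x,y mm -0.0 182.9 tip z 0.0168
```

View pics/v5.png

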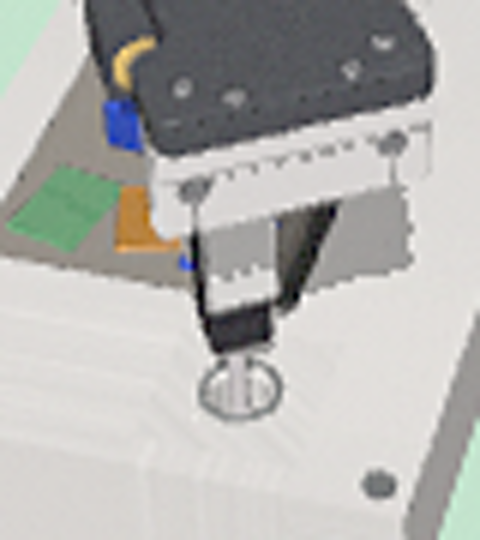

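The shank is centred inside the ring (240,390), upright, and the button is at its stop at about 7 N. Handing in.

```bash
python3 -c "
from bench import robot
print(robot.close_job())"
```

```text
the job is handed in; nothing more can be done
None
```

I handed the job in at about 17 s of the 48 s allowed, with the stylus still gripped and holding the ejector button down. No verdict was reported.

- **Stylus:** I took the large black stylus out of the wooden stand and left the yellow one and the smaller black one alone.
- **Seam:** I lowered the tip about 7 mm into the seam at the end farther from the hole. I ran it along at 3 cm/s to 133 mm, where the seam's end point is 136 mm. The run had two short pauses and no lift-out, and the tip stayed within about 0.3 mm of the seam's centre line by the arm's own readings.
- **Button:** I then lifted the stylus, lowered it into the hole and pressed the button in steps of 0.5 to 1 mm.

**Last checks:**
- The finger opening is 18.0 mm, so the grip is holding.
- The tip is about 33 mm below the hole's mouth, which puts the button at its 8 mm stop to within about 1 mm.
- The vertical force is about 7 N, and the stylus is upright and centred in the ring in the final picture.

**Not confirmed:**
- The top camera was blocked by the arm, so the tip's position was checked only from the side view and the arm's readings, which agreed to about 2 mm.
- I saw no sign that any other object moved, but I took no final full-scene picture to confirm it.

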